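# Seat a row of tube caps with the cap press

## Task

In one of the two small white capping racks the four green tube caps still stand up proud of the rails. Take the spring-footed cap press out of its steel tray, set its sole down on the rails over one end of that row and, pressing lightly, slide it along to the other end in one stroke without lifting it off, so that all four caps are flush with the rails. Then stand the press upright in its tray again; press the caps with the tool only, not with the fingers, and never hard.

Things in the scene. Friction and masses are not known exactly. Their poses are not given: they have to be found in the camera images.
- press_handle (a point): Centre of the handle of the cap press, the loose hand tool (200 g) that stands in the steel tray: a plain grey handle bar 60 mm long (its x), 24 mm thick (its y, the way to grip it from above) and 40 mm high, on short steel stems above a white sprung foot. This point lies half-way up the bar, 20 mm below its top and 50 mm above the sole when the spring is relaxed. z is up; the tool is the same either way round.
- press_sole (a point): Centre of the underside (sole) of the press's white foot, straight below the handle. The foot is 48 mm wide (y); along x its sole is flat for 28 mm and then slopes up 12 mm over 20 mm at both ends, like a ski, 68 mm long in all. Slide it along its x.
- foot_part (a joint): Spring of the press: how far the foot is pushed up towards the handle, in metres: 0 = relaxed, 0.012 = bottomed out. It pushes with 4 N at the start of the travel plus 0.7 N per mm (8 N at 6 mm), so 4 to 8 mm is a good working squeeze. Squeezing begins only above 4 N.
- row (a point): Middle of the row of caps in the rack to be worked on, at the level of the top of its two rails (90 mm above the bench). x runs along the row, z up. The rack is fixed: white, base 150 x 80 mm, with two level rails along x, 144 mm long, 14 mm wide, with a 24 mm gap between them in which the four caps stand, 26 mm apart. The rails carry the sole and stop it at the right depth. A second rack of the same shape, on the other side of the tray, has its caps already home.
- cap_a (a joint): First of the four green caps in the row, 17 mm across, at x = -39 mm in the frame of row, y = 0. Joint value in metres: 0 = standing 10 mm proud of the rails, 0.010 = pressed fully home, flush with the rails. It starts 7 to 10 mm proud, moves straight down under about 2 N and stays where it is left (no spring back).
- cap_b (a joint): Second of the four green caps in the row, 17 mm across, at x = -13 mm in the frame of row, y = 0. Joint value in metres: 0 = standing 10 mm proud of the rails, 0.010 = pressed fully home, flush with the rails. It starts 7 to 10 mm proud, moves straight down under about 2 N and stays where it is left (no spring back).
- cap_c (a joint): Third of the four green caps in the row, 17 mm across, at x = 13 mm in the frame of row, y = 0. Joint value in metres: 0 = standing 10 mm proud of the rails, 0.010 = pressed fully home, flush with the rails. It starts 7 to 10 mm proud, moves straight down under about 2 N and stays where it is left (no spring back).
- cap_d (a joint): Last of the four green caps in the row, 17 mm across, at x = 39 mm in the frame of row, y = 0. Joint value in metres: 0 = standing 10 mm proud of the rails, 0.010 = pressed fully home, flush with the rails. It starts 7 to 10 mm proud, moves straight down under about 2 N and stays where it is left (no spring back).
- tray_in (a point): Centre of the inner floor (4 mm above the bench) of the shallow fixed steel tray, 100 x 100 mm inside, walls 14 mm high above the bench and 4 mm thick. z up, x along one side.
Mind the look-alikes: they are no part of the job. What is shaped like the part that bears press_handle but purple or yellow is not meant. Leave any pink look-alike of the part that bears tray_in alone.

How it is judged:
On the way, in this order (a step that is already met when the one before it is completed fails the run):
1. the press bears on the rails over one end of the row, its spring squeezed by more than 1 mm (value of joint foot_part above 0.001 m and y of press_sole in the frame of row between -0.018 and 0.018 m and z of press_sole in the frame of row between -0.01 and 0.008 m and (x of press_sole in the frame of row above 0.022 m or x of press_sole in the frame of row below -0.022 m) and horizontal distance between press_sole and row below 0.08 m), for 0.05 s.
2. all four caps are home while the press still bears on the row (value of joint foot_part above 0.001 m and y of press_sole in the frame of row between -0.018 and 0.018 m and z of press_sole in the frame of row between -0.01 and 0.008 m and value of joint each of cap_a, cap_b, cap_c, cap_d above 0.0085 m), for 0.05 s.
At the end, for the whole second after the job is handed in: All four caps are within 1.5 mm of flush, and the press stands upright (within 10 degrees) and at rest with its sole on the tray's floor (less than 10 mm above the bench), its handle within 35 mm of the tray's centre (value of joint each of cap_a, cap_b, cap_c, cap_d above 0.0085 m and horizontal distance between press_handle and tray_in below 0.035 m and angle between press_handle's own z axis and vertical below 0.17 rad and height (world z) of press_sole below 0.01 m and height (world z) of press_handle above 0.046 m and linear speed of press below 0.02 m/s); the robot touches nothing.
It fails at once if the press is lifted more than 15 mm off the rails while one end cap of the row is home and the other is not (value of joint any of cap_a, cap_d above 0.0085 m and not (value of joint each of cap_a, cap_d above 0.0085 m) and z of press_sole in the frame of row above 0.015 m).
It fails at once if the press pushes on the rack with more than 30 N (contact force between press and rack above 30 N).
It fails at once if the fingers push on the rack or its caps with more than 3 N (contact force between the fingers and rack above 3 N).
It also fails if it takes over 51 s, if anything falls off the work surface, if the arm or the gripper's body presses on something with over 40 N, if the wrist force passes 120 N, or if a joint passes its speed limit or range.

## Robot

A 6-joint arm with a two-finger parallel gripper is mounted at the origin on the work surface. World frame = base frame: x ahead of the robot, y to its left, z up, the work surface at z = 0. Lengths are in m, angles in rad, forces in N, time in s.
With the tool pointing down it reaches from about 0.35 to 1 m from the base axis. Payload 7.1 kg.
Tool frame: the origin (TCP) lies between the finger pads; the fingertips stand 22 mm ahead of it and the grasp point (between the pads) lies 3 mm ahead of it; x points along the fingers, y is the direction in which the jaws open and shut, and the axes are right-handed (so a half turn about x gives the same grasp; the last joint's range is limited). The gripper opens to 85 mm and grips with 20 to 120 N. Pads are 22 mm wide; open, the fingers measure 114 mm over their backs; the gripper's body (76 mm by 85 mm) begins 54 mm behind the grasp point. The pads swing forward as they close: fully open they stand 13 mm farther back than shut.
Start: joints at [1.138, 0.423, 1.63, -0, 1.089, -0.019], TCP at [0.251, 0.572, 0.253] pointing down, gripper open.
Joint ranges: [-3, 3], [-0.9, 2.11], [0.09, 2.58], [-1.31, 4.45], [0.11, 2.69], [-2.54, 2.54]. Speed limits (rad/s): [2.39, 2.39, 3.01, 3.14, 3.14, 3.14].

## Interface

Orientations are given as a rotation vector (axis times angle).
In Python, from rig import manip gives the robot as it stands. The module is installed in compiled form; this text tells all that it offers. Calls block until the motion is done:
- manip.move_to(position, orientation): joint-space move of the TCP to a pose.
- manip.servo_line(position, orientation=None, rate=0.15): straight line of the TCP; orientation=None keeps the orientation; rate is the mean speed in m/s.
- manip.set_joints(angles): joint-space move.
- manip.command_gripper(opening, f_grip=None): finger opening in m; f_grip is the grip in N (None keeps the last); returns when the fingers have stopped.
- manip.hold(seconds).
- manip.solve_ik(position, orientation): joint angles nearest the present ones, or None.
- manip.camera(name): name is "side" or "top" or "wrist"; returns a dict with "image" (480x640x3 uint8, red, green, blue), "fx", "fy", "cx", "cy" (pixels), "k1" (the pictures are not rectified: a ray, as slopes to the right and down, at radius r is drawn at 1 + k1 r^2 times it, then the intrinsics apply), "cam_to_world" (4x4, takes a point from camera to world coordinates); the wrist camera has in their place "mount" (4x4, takes a point from camera to tool coordinates, whose origin is the TCP and whose axes are the tool frame's). Camera axes: x right, y down, z forward; pixel columns grow to the right and rows downward; lengths in m; the calibration is good to about 2 mm. A picture is of the moment at which its call begins: read the wrist's pose just before it. There is no depth.
A pose or a line that the arm cannot do raises manip.IKError and nothing moves.
- manip.sign_off(): hands the job in, once; it reports no verdict.
Readings, each from a call of its own:
- manip.get_time(): time.
- manip.get_joint_positions(): joint angles.
- manip.get_joint_vel(): joint speeds.
- manip.get_tau(): joint torques, N m.
- manip.get_position(): TCP position.
- manip.get_ee_rot(): TCP orientation.
- manip.get_contact_force(): force on the tool from outside, world axes, zero at the start.
- manip.get_torque(): the same for the moment, N m.
- manip.get_width(): finger opening in m.
Only numpy, scipy, OpenCV 4.12 (cv2) and the standard library are available. Lean on these libraries where they do the work, as an engineer would, in place of code of your own. Each camera call takes 0.05 s, during which the arm holds its last target.

## Working session

There is one attempt and no reset: what is moved stays moved. The work goes in short steps, each a Python script; the robot and the scene stay as the last script left them, time stands still between calls to the robot, and variables do not carry over. Pictures are saved under pics/ and viewed, and the job is handed in when it is done.

```bash
mkdir -p pics; cat > h.py <<'E'
import numpy as np, cv2, json
from scipy.spatial.transform import Rotation as R
from rig import manip
def snap(name,fn):
    if name=="wrist":
        p=np.array(manip.get_position()); r=R.from_rotvec(manip.get_ee_rot()).as_matrix()
    c=manip.camera(name)
    if name=="wrist":
        T=np.eye(4);T[:3,:3]=r;T[:3,3]=p
        M=T@np.array(c["mount"])
    else: M=np.array(c["cam_to_world"])
    cv2.imwrite("pics/%s.png"%fn,cv2.cvtColor(c["image"],cv2.COLOR_RGB2BGR))
    np.savez("pics/%s.npz"%fn,K=[c["fx"],c["fy"],c["cx"],c["cy"],c["k1"]],M=M)
def load(fn):
    d=np.load("pics/%s.npz"%fn); return d["K"],d["M"]
def at(fn,u,v,z):
    (fx,fy,cx,cy,k1),M=load(fn)
    d=np.array([(u-cx)/fx,(v-cy)/fy]); s=d.copy()
    for _ in range(30): s=d/(1+k1*(s@s))
    w=M[:3,:3]@np.array([s[0],s[1],1]); o=M[:3,3]
    return o+w*(z-o[2])/w[2]
def proj(fn,P):
    (fx,fy,cx,cy,k1),M=load(fn)
    q=M[:3,:3].T@(np.array(P)-M[:3,3]); s=q[:2]/q[2]; s=s*(1+k1*(s@s))
    return np.array([fx*s[0]+cx,fy*s[1]+cy])
def crop(fn,out,x0,y0,x1,y1,k):
    im=cv2.imread("pics/%s.png"%fn)[y0:y1,x0:x1]
    cv2.imwrite("pics/%s.png"%out,cv2.resize(im,None,fx=k,fy=k,interpolation=cv2.INTER_CUBIC))
E
python3 - <<'E'
from h import *
print(manip.get_time())
for n in("top","side","wrist"):
    snap(n,n+"0"); print(n,load(n+"0"))
print(manip.get_ee_rot(), manip.get_contact_force())
E
```

```text
0.0
top (array([ 4.98284977e+02,  4.98284977e+02,  3.29332547e+02,  2.41729820e+02,
       -3.94140847e-02]), array([[-1.41637638e-03, -9.89287950e-01,  1.45970359e-01,
         3.22107888e-01],
       [-9.99951922e-01, -1.52132005e-05, -9.80581626e-03,
         1.88727610e-02],
       [ 9.70299654e-03, -1.45977230e-01, -9.89240365e-01,
         1.03873244e+00],
       [ 0.00000000e+00,  0.00000000e+00,  0.00000000e+00,
         1.00000000e+00]]))
side (array([4.64439492e+02, 4.64439492e+02, 3.25308753e+02, 2.41961275e+02,
       2.25541220e-02]), array([[ 0.92421572, -0.18921694,  0.33169603,  0.21952555],
       [-0.38159903, -0.42485867,  0.82090029, -0.6134882 ],
       [-0.01440431, -0.88526384, -0.46486606,  0.45384848],
       [ 0.        ,  0.        ,  0.        ,  1.        ]]))
wrist (array([ 3.30758669e+02,  3.30758669e+02,  3.18482308e+02,  2.35458028e+02,
       -9.24348933e-03]), array([[ 0.40164636,  0.8741617 ,  0.27298632,  0.18215103],
       [ 0.91579412, -0.38301228, -0.12092442,  0.60343188],
       [-0.00115038,  0.29856812, -0.95438763,  0.3741988 ],
       [ 0.        ,  0.        ,  0.        ,  1.        ]]))
[ 0.32363457  1.54660427 -0.32549489] [ 0.68736206  0.41314563 -0.73043528]
```

View pics/top0.png

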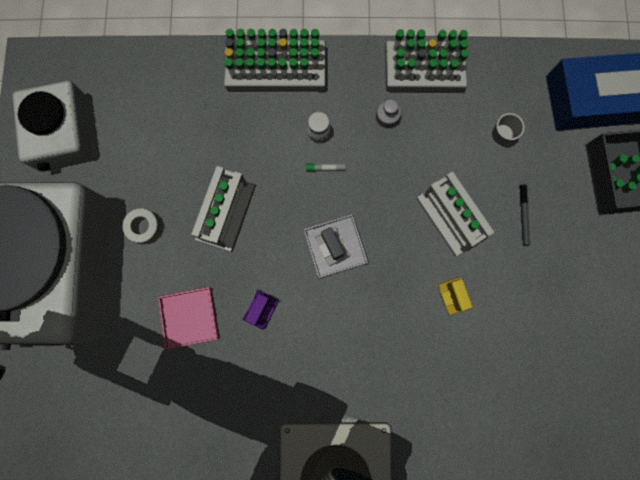

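View pics/side0.png

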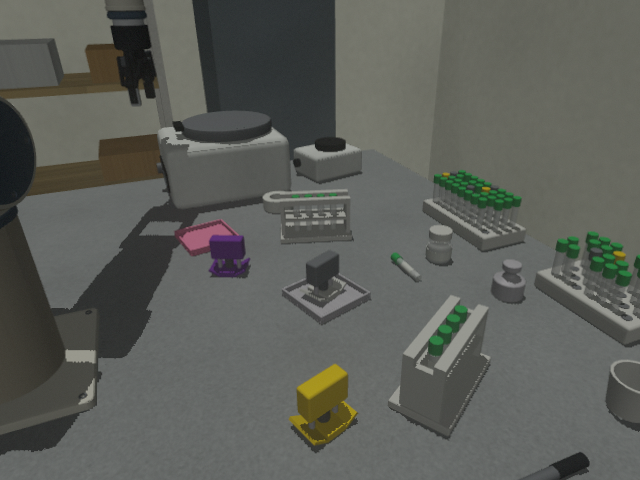

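View pics/wrist0.png

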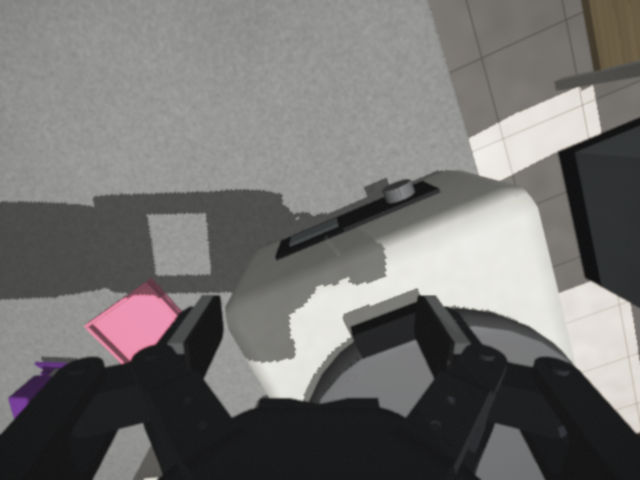

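```bash
python3 - <<'E'
from h import *
crop("top0","c1",180,150,500,270,2.5)
crop("side0","c2",260,170,500,440,2.2)
crop("top0","c3",290,200,380,290,7)
crop("top0","c4",410,160,500,260,6)
E
```

```text
(no output)
```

View pics/c2.png

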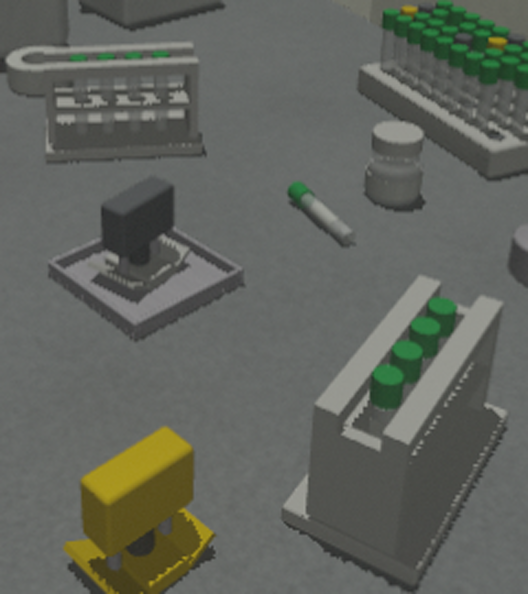

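View pics/c3.png

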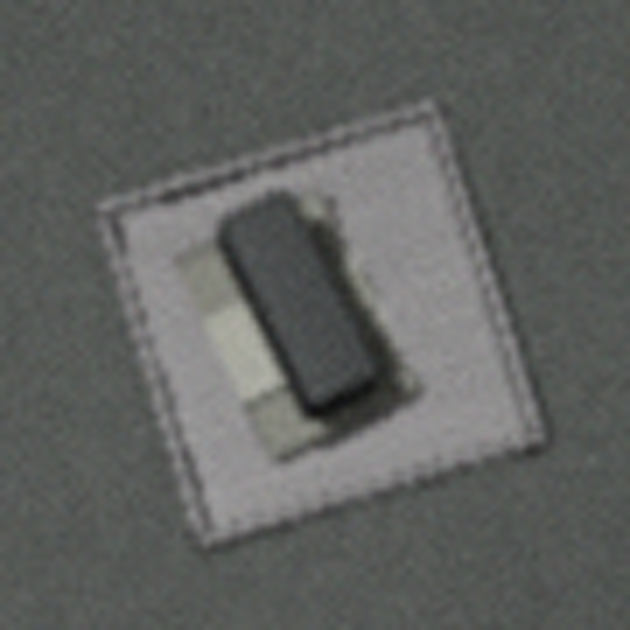

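View pics/c4.png

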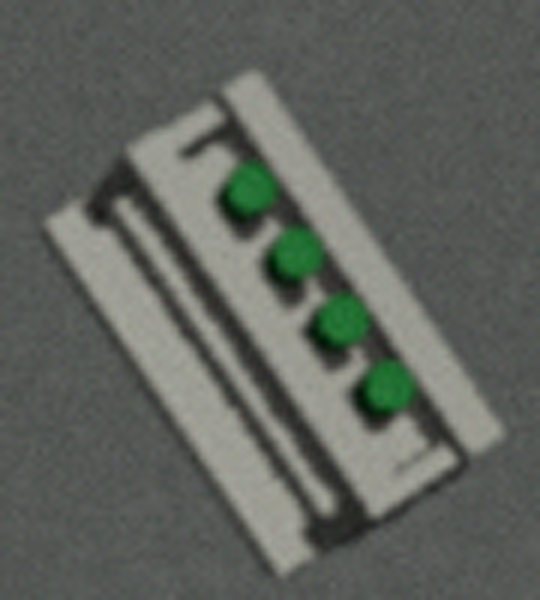

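```bash
python3 - <<'E'
from h import *
P=lambda pts,off,k,z:np.array([at("top0",off[0]+u/k,off[1]+v/k,z) for u,v in pts])
c=P([(127,152),(255,68),(505,437),(370,522)],(410,160),6,.09)
print(c.round(4),c.mean(0)); 
for a,b in((0,1),(1,2),(2,3),(3,0)):
    d=c[b]-c[a];print(np.linalg.norm(d),np.degrees(np.arctan2(d[1],d[0])))
h=P([(222,245),(310,405),(300,205),(380,360),(301,301)],(290,200),7,.074)
print(h.round(4)); d=h[1]-h[0];print(np.degrees(np.arctan2(d[1],d[0])));d=h[3]-h[2];print(np.degrees(np.arctan2(d[1],d[0])))
t=P([(103,207),(432,100),(545,450),(205,547)],(290,200),7,.014)
print(t.round(4),t.mean(0)); print([np.linalg.norm(t[i]-t[i-1]) for i in range(4)])
cp=P([(250,190),(298,252),(342,321),(388,387)],(410,160),6,.099);print(cp, cp.mean(0))
E
```

```text
[[ 0.5742 -0.1909  0.09  ]
 [ 0.6028 -0.2343  0.09  ]
 [ 0.4796 -0.3111  0.09  ]
 [ 0.4518 -0.2657  0.09  ]] [ 0.52708857 -0.25048947  0.09      ]
0.0519706708243547 -56.576785166327284
0.1452059772403985 -148.0413714975077
0.053226618782353706 121.47103654432756
0.1434303291860703 31.450898965821413
[[ 4.778e-01  2.420e-02  7.400e-02]
 [ 4.327e-01 -3.000e-04  7.400e-02]
 [ 4.892e-01  2.400e-03  7.400e-02]
 [ 4.453e-01 -1.990e-02  7.400e-02]
 [ 4.619e-01  2.100e-03  7.400e-02]]
-151.46161992507217
-153.14199145409563
[[ 0.4989  0.06    0.014 ]
 [ 0.5315 -0.0383  0.014 ]
 [ 0.4262 -0.0709  0.014 ]
 [ 0.3976  0.0295  0.014 ]] [ 0.4635593  -0.00491516  0.014     ]
[np.float64(0.10583773757323828), np.float64(0.10358334771141607), np.float64(0.11023176975135532), np.float64(0.10433913703610627)]
[[ 0.55922402 -0.22858193  0.099     ]
 [ 0.53868731 -0.24341312  0.099     ]
 [ 0.51596347 -0.25677621  0.099     ]
 [ 0.49436311 -0.27076639  0.099     ]] [ 0.52705948 -0.24988442  0.099     ]
```

```bash
cat >> h.py <<'E'
def ori(yaw_deg):  # tool y along handle y = yaw+90
    a=np.radians(yaw_deg+90); c,s=np.cos(a),np.sin(a)
    return R.from_matrix(np.array([[0,c,s],[0,s,-c],[-1,0,0]])).as_rotvec()
E
python3 - <<'E'
from h import *
print(R.from_rotvec(manip.get_ee_rot()).as_matrix().round(2))
for y in(27.7,31.8,207.7):
  for p in((.462,.002,.2),(.571,-.223,.2)): print(y,manip.solve_ik(p,ori(y)))
E
```

```text
[[-0.    0.4   0.92]
 [-0.    0.92 -0.4 ]
 [-1.   -0.   -0.  ]]
27.7 [-2.14312060e-02  2.64349338e-01  2.02306849e+00 -4.44089210e-16
  8.54174822e-01 -2.07568374e+00]
27.7 [-3.91741138e-01  4.68972087e-01  1.69607554e+00 -4.44089210e-16
  9.76545031e-01 -2.44599367e+00]
31.8 [-2.14312060e-02  2.64349338e-01  2.02306849e+00 -4.44089210e-16
  8.54174822e-01 -2.14724223e+00]
31.8 [-3.91741138e-01  4.68972087e-01  1.69607554e+00 -4.44089210e-16
  9.76545031e-01 -2.51755217e+00]
207.7 [-0.02143121  0.26434934  2.02306849  0.          0.85417482  1.06590892]
207.7 [-0.39174114  0.46897209  1.69607554  0.          0.97654503  0.69559899]
```

```bash
python3 - <<'E'
from h import *
manip.move_to((.462,.002,.20),ori(207.7)); print(manip.get_time(),manip.get_position())
snap("wrist","w1")
E
```

```text
2.3333 [0.46229558 0.00256856 0.20011155]
```

View pics/w1.png

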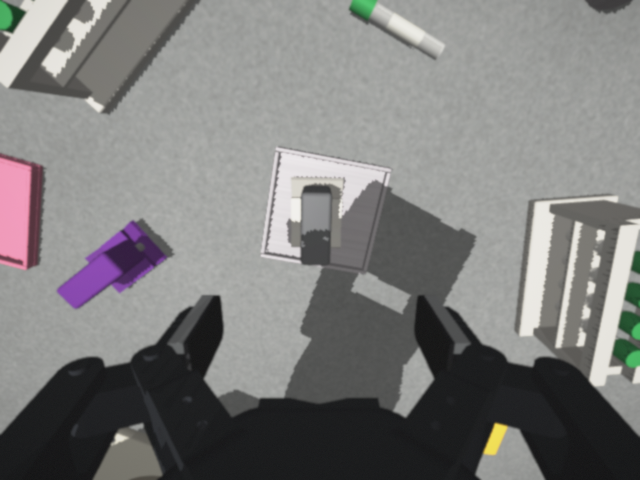

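```bash
python3 - <<'E'
from h import *
crop("w1","c5",255,140,400,280,5)
E
```

```text
(no output)
```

View pics/c5.png

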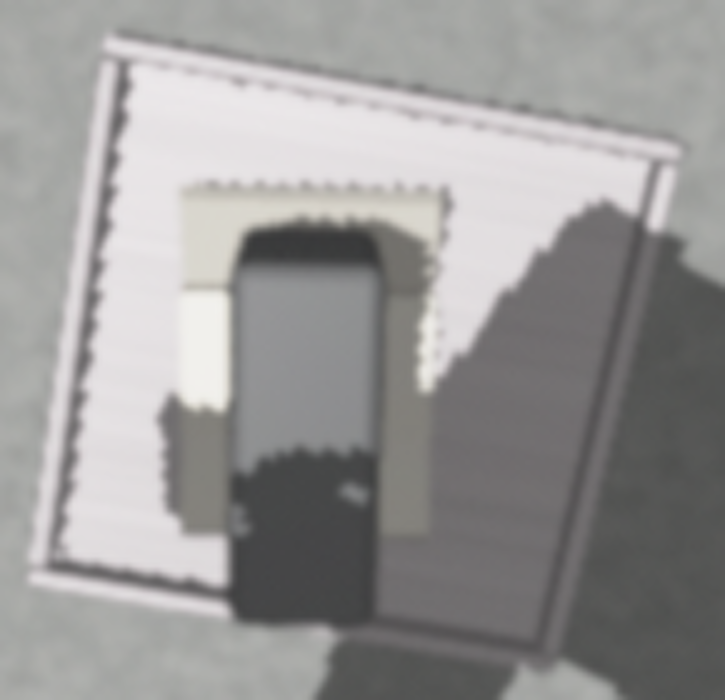

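```bash
python3 - <<'E'
from h import *
f=lambda u,v,z:at("w1",255+u/5,140+v/5,z)
c=np.array([f(240,262,.074),f(380,262,.074),f(376,620,.074),f(230,620,.074)]);print(c.round(4),c.mean(0))
for a,b in((0,1),(1,2),(2,3),(3,0)):
    d=c[b]-c[a];print(np.linalg.norm(d),np.degrees(np.arctan2(d[1],d[0])))
t=np.array([f(107,36,.014),f(683,150,.014),f(545,662,.014),f(32,580,.014)]);print(t.round(4),t.mean(0))
for a,b in((0,1),(1,2),(2,3),(3,0)):
    d=t[b]-t[a];print(np.linalg.norm(d),np.degrees(np.arctan2(d[1],d[0])))
E
```

```text
[[ 0.4869  0.029   0.074 ]
 [ 0.4967  0.0103  0.074 ]
 [ 0.4453 -0.0168  0.074 ]
 [ 0.4343  0.004   0.074 ]] [0.46578802 0.00664633 0.074     ]
0.021115366640349367 -62.197140580253944
0.058133730682076896 -152.18835496062354
0.023549137076594003 117.80679787646505
0.058185897788742724 25.414406503256266
[[ 0.5016  0.0664  0.014 ]
 [ 0.5327 -0.0359  0.014 ]
 [ 0.4325 -0.0648  0.014 ]
 [ 0.4002  0.0343  0.014 ]] [ 4.66745083e-01 -1.12247312e-05  1.40000000e-02]
0.10699213074562264 -73.109327076954
0.1042721176227958 -163.92024288409223
0.10425509604909604 108.03049941856018
0.10634328670695266 17.58137194135787
```

```bash
python3 - <<'E'
from h import *
o=ori(206.8)
manip.command_gripper(.06,60)
manip.servo_line((.464,.0045,.09),o,.2)
manip.servo_line((.464,.0045,.060),o,.1)
print(manip.get_contact_force())
manip.command_gripper(.0,60)
print(manip.get_width(),manip.get_position(),manip.get_contact_force())
manip.servo_line((.464,.0045,.080),o,.05)
manip.hold(.3);print(manip.get_contact_force(),manip.get_position())
manip.servo_line((.464,.0045,.195),o,.15)
print(manip.get_contact_force(),manip.get_time(),manip.get_width())
snap("side","s2"); snap("wrist","w2")
crop("s2","c6",220,120,500,400,2)
E
```

```text
[0.4901288  0.1831504  0.39358408]
0.02318864317487891 [0.46437021 0.00448663 0.06041693] [0.29701064 0.28676426 3.19596252]
[-0.84220904  0.36959511 -2.00436474] [0.46384424 0.00451732 0.07977303]
[-0.47631096 -0.51007745 -1.3755486 ] 6.0833 0.023431508819958077
```

View pics/c6.png

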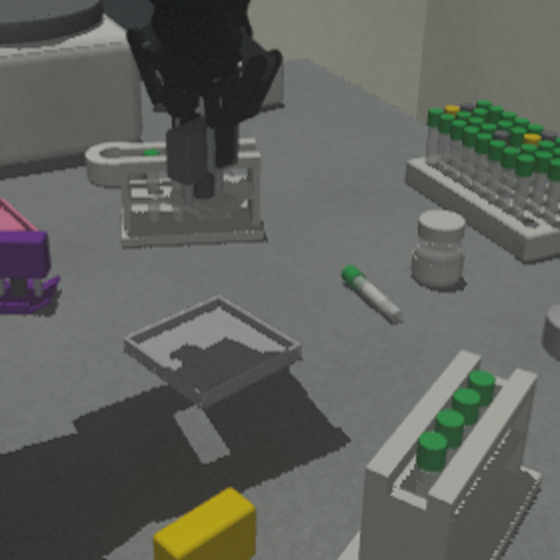

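View pics/w2.png

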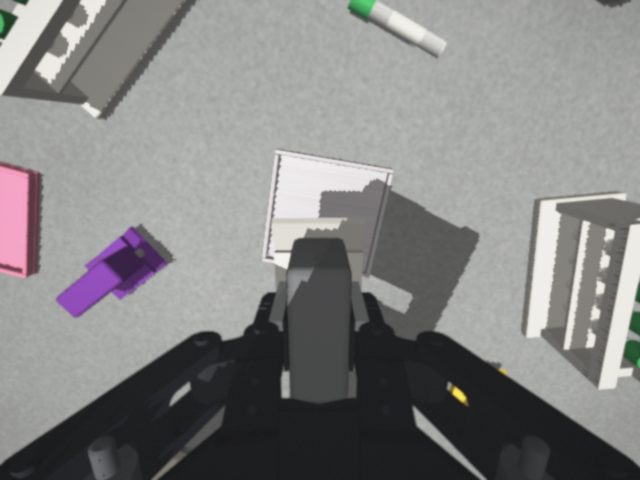

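```bash
python3 - <<'E'
from h import *
z=.2086
c=np.array([at("w2",*p,z) for p in((291,241),(344,241),(350,402),(287,402))]);print(c,c.mean(0),np.linalg.norm(c[0]-c[3]))
row=np.array([.529,-.248]);a=np.radians(31.6);ux=np.array([np.cos(a),np.sin(a)])
p=row+.052*ux
manip.move_to((*p,.205),ori(211.6)); print(manip.get_time(),manip.get_position())
manip.hold(.2)
snap("wrist","w3");snap("top","t3");snap("side","s3");print(manip.get_contact_force())
crop("t3","c7",400,130,520,270,4)
E
```

```text
[[ 0.49642489  0.03206113  0.2086    ]
 [ 0.50458171  0.01594699  0.2086    ]
 [ 0.4452426  -0.0185823   0.2086    ]
 [ 0.4337324   0.00411453  0.2086    ]] [0.4699954  0.00838509 0.2086    ] 0.06863935028691343
7.1667 [ 0.57248304 -0.21960429  0.20426162]
[-0.46956982  0.00736261 -1.55254829]
```

View pics/w3.png

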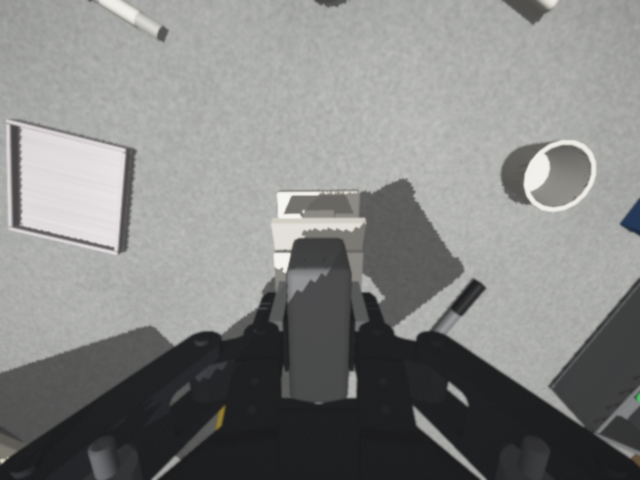

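View pics/s3.png

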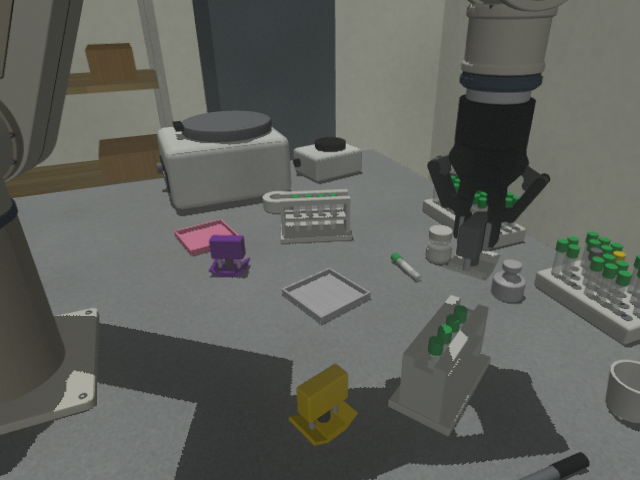

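```bash
python3 - <<'E'
from h import *
row=np.array([.529,-.248]);a=np.radians(31.6);ux=np.array([np.cos(a),np.sin(a)])
p=row+.052*ux; o=ori(211.6)
manip.servo_line((*p,.162),o,.12)
manip.hold(.2); f0=np.array(manip.get_contact_force());print(f0,manip.get_position())
for z in(.158,.154,.150,.147,.145,.143,.141,.140,.139):
    manip.servo_line((*p,z),o,.04); manip.hold(.1)
    f=np.array(manip.get_contact_force())-f0; print(z,manip.get_position()[2].round(4),f.round(2))
    if f[2]>8: break
snap("side","s4");print(manip.get_time())
crop("s4","c8",360,200,540,440,2.5)
E
```

```text
[-0.10852721 -0.4865313  -1.02819595] [ 0.57388171 -0.22100752  0.16296854]
0.158 0.158 [ 0.34  1.33 -0.54]
0.154 0.1538 [ 0.5  -0.   -0.65]
0.15 0.1498 [-0.22  0.42 -1.07]
0.147 0.1468 [-0.54  0.71 -1.11]
0.145 0.1453 [-1.75  1.44  5.28]
0.143 0.1432 [-1.19  1.46  7.02]
0.141 0.1413 [-2.44  0.91  7.29]
0.14 0.1404 [-1.77  1.55  7.97]
0.139 0.1395 [-3.09  1.55  7.83]
11.425
```

View pics/c8.png

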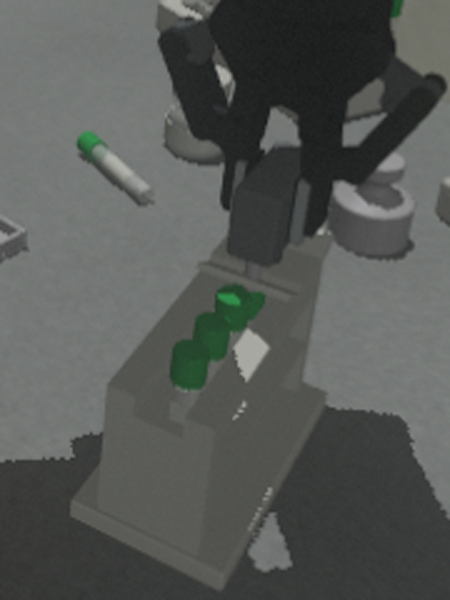

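```bash
python3 - <<'E'
from h import *
row=np.array([.529,-.248]);a=np.radians(31.6);ux=np.array([np.cos(a),np.sin(a)]);uy=np.array([-ux[1],ux[0]])
def rf(u,v,z):
    P=at("s4",360+u/2.5,200+v/2.5,z);d=P[:2]-row;return round(d@ux,4),round(d@uy,4)
print("lip",rf(202,268,.102),rf(297,299,.102))
print("caps",rf(190,352,.099),rf(212,324,.099),rf(235,294,.099))
print("rail end corners",rf(107,387,.09),rf(213,435,.09),rf(330,235,.09))
E
```

```text
lip (np.float64(0.0227), np.float64(0.0217)) (np.float64(0.025), np.float64(-0.0266))
caps (np.float64(-0.0383), np.float64(0.0007)) (np.float64(-0.0132), np.float64(0.0007)) (np.float64(0.0156), np.float64(0.0008))
rail end corners (np.float64(-0.0723), np.float64(0.0253)) (np.float64(-0.0733), np.float64(-0.0264)) (np.float64(0.1076), np.float64(-0.0171))
```

```bash
python3 - <<'E'
from h import *
row=np.array([.529,-.248]);a=np.radians(31.6);ux=np.array([np.cos(a),np.sin(a)])
o=ori(211.6)
for s in(.03,0,-.03,-.055):
    manip.servo_line((*(row+s*ux),.139),o,.04)
    print(s,manip.get_position().round(4) if hasattr(manip.get_position(),'round') else manip.get_position(),np.round(manip.get_contact_force(),2),manip.get_width())
manip.hold(.3)
snap("side","s5");snap("top","t5");snap("wrist","w5");print(manip.get_time())
crop("s5","c9",360,200,540,440,2.5);crop("t5","c10",400,130,520,270,4)
E
```

```text
0.03 [ 0.5567 -0.2329  0.1403] [ 3.02 -0.02  7.66] 0.02339635158404558
0 [ 0.5312 -0.2487  0.1403] [4.1  1.66 7.8 ] 0.023406807417536663
-0.03 [ 0.5056 -0.2645  0.1402] [3.3 0.9 6.2] 0.023391538603558706
-0.055 [ 0.4841 -0.2776  0.1401] [2.46 0.17 7.03] 0.023511970993750127
15.15
```

View pics/c9.png

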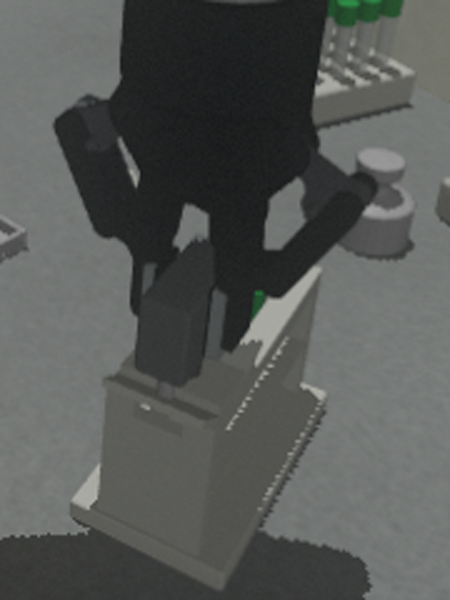

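View pics/c10.png

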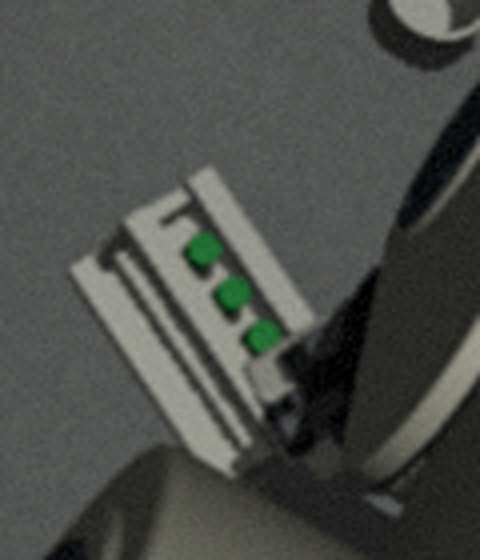

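View pics/w5.png

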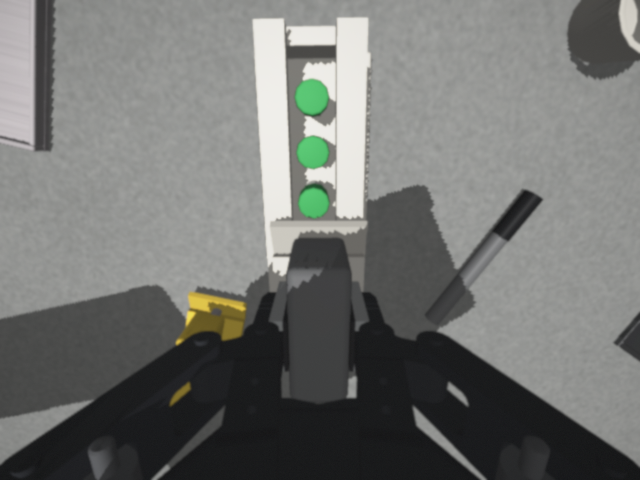

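```bash
python3 - <<'E'
from h import *
row=np.array([.529,-.248]);a=np.radians(31.6);ux=np.array([np.cos(a),np.sin(a)]);o=ori(211.6)
manip.servo_line((*(row-.045*ux),.139),o,.04); manip.hold(.3)
print(np.round(manip.get_contact_force(),2),manip.get_position())
def cents(fn):
    im=cv2.imread("pics/%s.png"%fn)[160:260,410:500].astype(int)
    m=((im[...,1]-np.maximum(im[...,0],im[...,2]))>35).astype(np.uint8)
    n,_,st,c=cv2.connectedComponentsWithStats(m)
    return [(c[i]+[410,160],st[i,4]) for i in range(1,n) if st[i,4]>8]
print(cents("top0"));print(cents("t5"))
# expected shift per lowering
for s in(.039,.013,-.013):
    q=row+s*ux; print([proj("top0",(*q,z)).round(2) for z in(.100,.0985,.097,.09)])
E
```

```text
[-1.32 -0.77  7.27] [ 0.49134121 -0.27223414  0.13968823]
[(array([451.44, 191.06]), np.int32(50)), (array([459.2037037, 201.7962963]), np.int32(54)), (array([466.75      , 212.84615385]), np.int32(52)), (array([474.33928571, 224.08928571]), np.int32(56))]
[(array([450.625     , 191.72916667]), np.int32(48)), (array([458.09803922, 202.90196078]), np.int32(51)), (array([465.36170213, 213.34042553]), np.int32(47))]
[array([451.22, 190.04]), array([451.02, 190.23]), array([450.83, 190.42]), array([449.94, 191.3 ])]
[array([458.64, 201.18]), array([458.43, 201.36]), array([458.23, 201.53]), array([457.28, 202.34])]
[array([466.09, 212.4 ]), array([465.88, 212.55]), array([465.66, 212.71]), array([464.66, 213.44])]
```

```bash
python3 - <<'E'
from h import *
row=np.array([.529,-.248]);a=np.radians(31.6);ux=np.array([np.cos(a),np.sin(a)]);uy=np.array([-ux[1],ux[0]])
for s in(.039,.013):
  for z in(.09,.095,.1):
    print(s,z,[(proj("s5",(*(row+(s+dx)*ux+dy*uy),z))-[440,290]).round(1) for dx,dy in((0,0),(.0085,0),(-.0085,0),(0,-.0085),(0,.0085))])
print("near rail inner",[(proj("s5",(*(row+s*ux-.012*uy),.09))-[440,290]).round(1) for s in(.072,.04,.01)])
crop("s5","c11",440,290,500,340,12)
crop("side0","c12",410,290,500,360,8)
crop("w5","c13",240,0,400,260,3)
E
```

```text
0.039 0.09 [array([21. , 24.4]), array([23.4, 21.2]), array([18.4, 27.7]), array([27.4, 26.7]), array([14.6, 22.1])]
0.039 0.095 [array([21.4, 21.2]), array([23.9, 18. ]), array([18.9, 24.5]), array([27.9, 23.5]), array([15.1, 19. ])]
0.039 0.1 [array([21.9, 18. ]), array([24.4, 14.8]), array([19.3, 21.3]), array([28.4, 20.3]), array([15.5, 15.8])]
0.013 0.09 [array([13. , 34.7]), array([15.7, 31.3]), array([10.3, 38.2]), array([19.6, 37.2]), array([ 6.6, 32.3])]
0.013 0.095 [array([13.5, 31.5]), array([16.1, 28.1]), array([10.8, 35. ]), array([20.1, 33.9]), array([ 7. , 29.1])]
0.013 0.1 [array([13.9, 28.2]), array([16.6, 24.8]), array([11.2, 31.7]), array([20.6, 30.6]), array([ 7.4, 25.8])]
near rail inner [array([39.2, 15.2]), array([30.3, 27.3]), array([21.4, 39.4])]
```

View pics/c11.png

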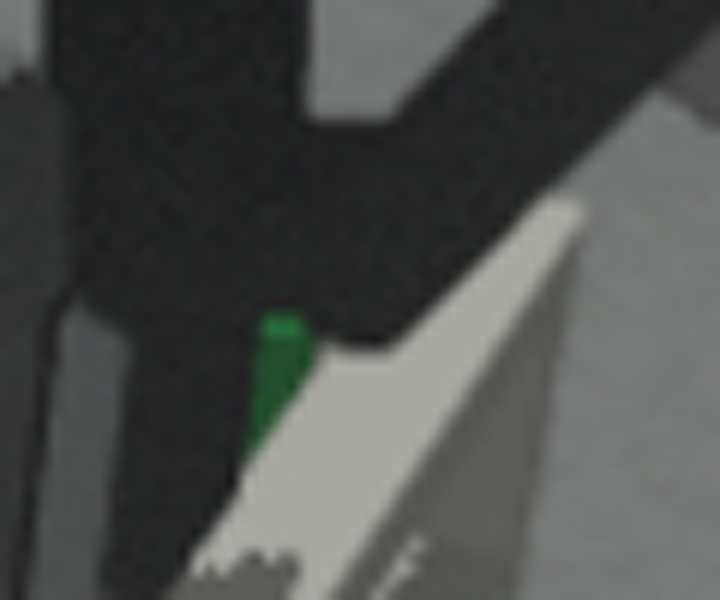

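View pics/c13.png

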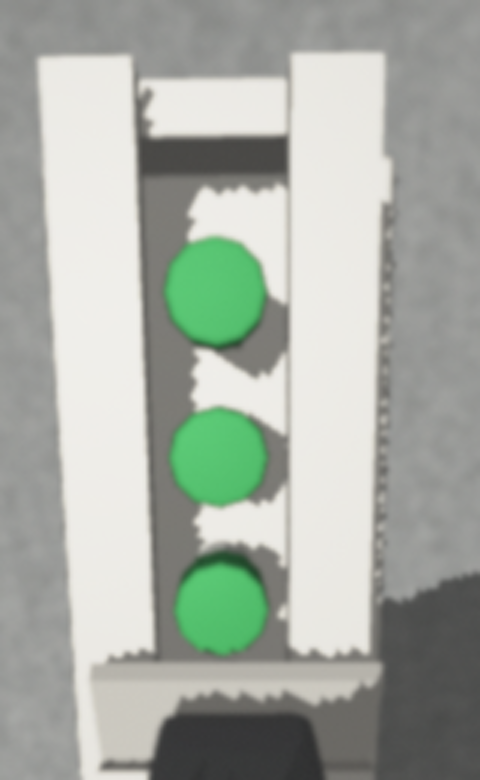

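```bash
python3 - <<'E'
from h import *
row=np.array([.529,-.248]);a=np.radians(31.6);ux=np.array([np.cos(a),np.sin(a)]);o=ori(211.6)
p=row-.045*ux
manip.servo_line((*p,.16),o,.05); manip.servo_line((*p,.205),o,.12)
manip.move_to((.4615,-.0043,.195),ori(206.8)); manip.hold(.2)
print(manip.get_time(),manip.get_contact_force())
snap("side","s6");snap("wrist","w6");crop("s6","c14",380,280,510,440,4);crop("s6","c15",220,120,380,340,2.5)
E
```

```text
18.1917 [ 1.26455625 -0.60926822 -0.9879225 ]
```

View pics/c14.png

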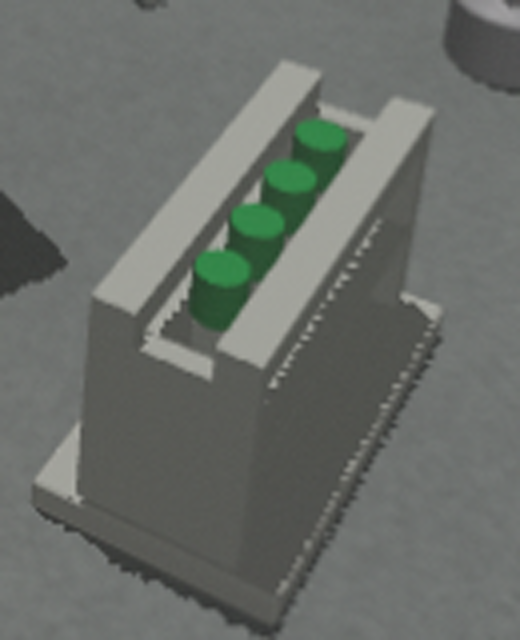

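View pics/c15.png

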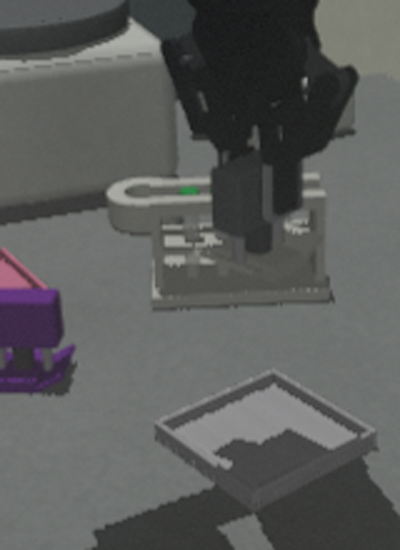

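View pics/w6.png

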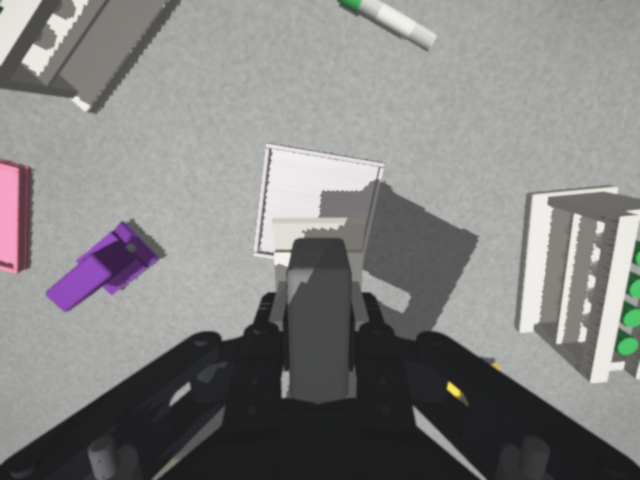

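All four caps now sit in line and flush with the rail tops, and the press hasn't shifted in the grip since w2. Next I put it back in the tray.

```bash
python3 - <<'E'
from h import *
o=ori(206.8); p=(.4615,-.0043)
manip.servo_line((*p,.075),o,.12); manip.hold(.1); f0=manip.get_contact_force()[2]
for z in(.064,.062,.061,.060,.059):
    manip.servo_line((*p,z),o,.03); manip.hold(.1)
    f=manip.get_contact_force()[2]-f0; print(z,manip.get_position()[2],f)
    if f>1.5: break
manip.command_gripper(.06); manip.hold(.2)
q=manip.get_position()
manip.servo_line((q[0],q[1],.10),o,.06); manip.servo_line((q[0],q[1],.22),o,.15)
snap("wrist","w7");snap("side","s7");print(manip.get_time(),manip.get_width())
crop("w7","c16",240,130,400,290,4);crop("s7","c17",270,230,390,330,6)
E
```

```text
0.064 0.0639686772114049 2.220065207150327
22.6 0.059695824719447406
```

View pics/c16.png

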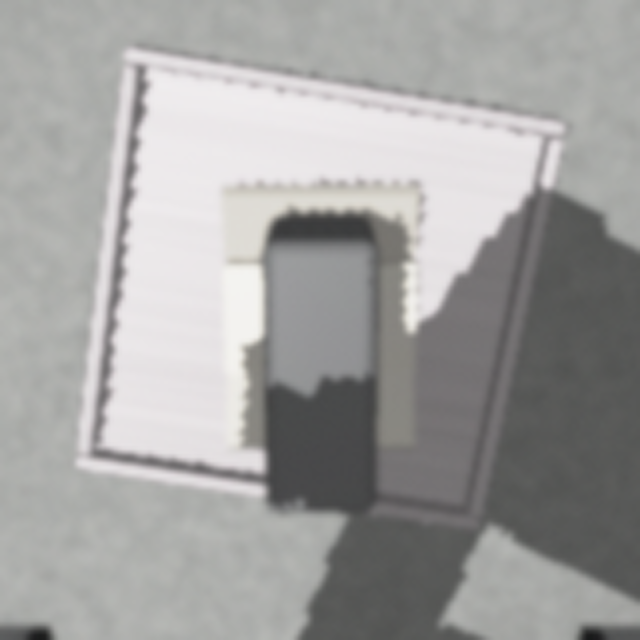

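View pics/c17.png

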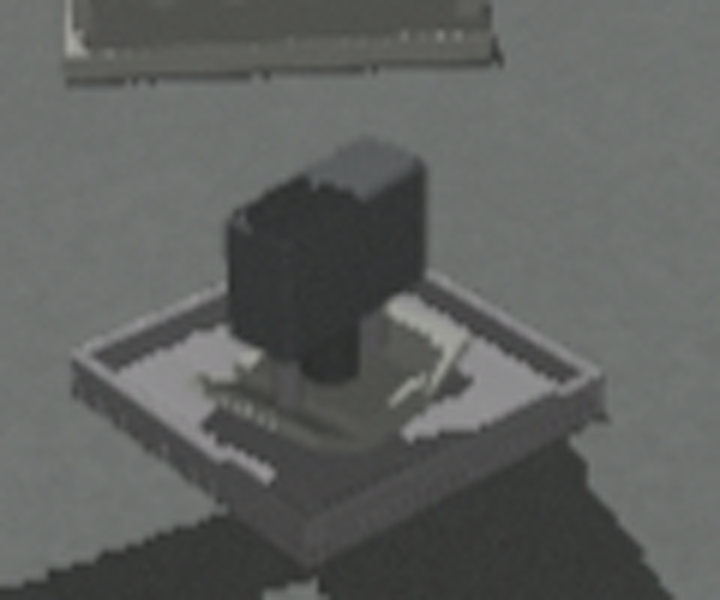

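```bash
python3 - <<'E'
from h import *
f=lambda u,v,z:at("w7",240+u/4,130+v/4,z)
h=np.mean([f(268,240,.074),f(377,240,.074),f(375,510,.074),f(267,510,.074)],0);t=np.mean([f(127,48,.014),f(566,126,.014),f(478,525,.014),f(78,465,.014)],0)
print(h,t,np.linalg.norm((h-t)[:2]),manip.get_contact_force())
manip.sign_off()
E
```

```text
[ 0.46426833 -0.0039323   0.074     ] [ 4.66657939e-01 -3.56283876e-04  1.40000000e-02] 0.004300945855983553 [-0.5503458   0.30021432  0.03888972]
the job is handed in; nothing more can be done
```

I pressed all four caps flush with one sliding stroke of the cap press, stood the press back in its tray and handed the job in at about 22.6 s. `sign_off` reports no verdict.

- **Stroke:** I set the sole down on the +x end of the right-hand rack, squeezed the spring by about 6 mm and slid to the −x end. The press then moved about 10 mm back over the last cap before lifting, still bearing on the rails. The readings stayed around 6–8 N, well under the 30 N limit.
- **Caps:** the last side picture shows all four in line and flush with the rails. Before lifting, the top picture put cap_d only about 6 mm lower, which was ambiguous. The side picture settled it as flush.
- **Press:** it stands upright in the tray, with its handle about 4 mm from the tray's centre. The gripper was about 22 cm up, well clear of everything.

Some checks disagreed:
- The top and wrist cameras differed by 4–6 mm on where the handle and tray are, so I used values in between.
- The handle sat about 4 mm off-centre along the jaws, which was harmless.
- When I put the press down, a 2.2 N reading made me let go up to about 3.5 mm higher than planned. It settled upright.

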